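# Put the purple pigment pot away in the sorting drum

### The job

Turn the blue cap of the sorting drum so that its opening stands over the compartment with the purple tag, and put the purple pot from the tray down through it into that compartment. Then turn the cap until its opening stands over the compartment with the white tag, its nose pointing at that tag, leaving the purple pot shut in. Leave the other pots in the tray and the amber resin bottle standing where they are.

Things in the scene. Friction and masses are not known exactly. Their poses are not given: they have to be found in the camera images.
- drum: fixed round white drum, 276 mm across, rim 84 mm above the table; origin at the centre of its underside, z up; left or right of centre, turned any way. Six 60-degree compartments inside, hub 44 mm across, walls to 118 mm from the axis, floors 6 mm above the table. Five have a coloured tag on the rim, at 0, 60, 120, -60, -120 degrees from its own +x: teal always at 0, the others swapped about.
- strap (a point): middle of a fixed steel strap, 20 mm wide, top 104 mm above the table, that runs over the cap along the drum's own -x, from the rim to a nut on the axle (24 mm across, top at 106 mm). It stops the fins; the compartment under it has no tag and is never used. This point is 68 mm from the axis.
- cap (a joint): angle (rad) of the blue cap, a disc 232 mm across, flush with the rim (top 84 mm above the table, 6 mm thick). Counter-clockwise from above is positive, -2.25 to 2.25 between stops, 0 with the opening at the drum's own +x. Stiff friction (0.25 N m): it stays where left. Its one opening is a 48-degree wedge, 30 to 106 mm from the axis; it clears the compartment walls within 6 degrees of the middle.
- nose (a point): tip of the small black nose that stands on the cap's edge in line with the middle of its opening, 131 mm from the axis, 94 mm above the table; it passes just above the tags, pointing at one when its compartment is open
- opening (a point): middle of the cap's opening, 78 mm from the axis, at the cap's top face
- fin_left (a point): middle of a black upright fin on the cap, 40 degrees counter-clockwise from the opening's middle: a plate along the radius 50 mm long (55 to 105 mm from the axis), 8 mm thick, from the cap's top 36 mm up to 120 mm above the table; this point is 80 mm from the axis and half-way up. Push either fin sideways to turn the cap.
- fin_right (a point): middle of the other, equal fin, 40 degrees clockwise from the opening's middle
- tag_purple: round purple tag 28 mm across and 5 mm thick on the drum's rim, 131 mm from the axis; origin at its centre, underside
- tag_white: round tag like the purple one, dark rim and white face
- pot_purple_mid (a point): centre (half-way up) of the purple pot, an upright cylinder 36 mm across and 60 mm tall, 0.08 to 0.18 kg, with a white paper band; it stands in the tray among three equal pots
- pot_teal_mid (a point): centre of the teal pot, same size, in the tray; leave it
- pot_orange_mid (a point): centre of the orange pot, same size, in the tray; leave it
- pot_yellow_mid (a point): centre of the yellow pot, same size, in the tray; leave it
- tray: fixed wooden tray 200 x 200 mm, walls 5 mm thick and 22 mm high, floor 5 mm above the table; origin at the centre of its underside. The four pots stand in it in a square about 86 mm apart.
- resin: amber resin bottle, 56 mm across and 180 mm tall, standing between drum and tray; origin at the centre of its underside; leave it

How it is judged:
On the way, in this order (a step that is already met when the one before it is completed fails the run):
1. the cap's opening stands over the compartment with the purple tag, the purple pot not yet in (horizontal distance between nose and tag_purple below 0.014 m), for 0.3 s.
2. the purple pot is inside the compartment with the purple tag, below the cap (height (world z) of pot_purple_mid below 0.06 m and horizontal distance between pot_purple_mid and tag_purple below 0.092 m and horizontal distance between pot_purple_mid and drum below 0.11 m), for 0.3 s.
At the end, for the whole second after the job is handed in: The nose is within 14 mm (6 degrees) of the white tag's centre, seen from above; the purple pot lies at rest below the cap inside the compartment with the purple tag, standing or lying (all of step 2 and horizontal distance between nose and tag_white below 0.014 m and linear speed of pot_purple below 0.02 m/s and velocity of joint cap between -0.05 and 0.05 rad/s); the robot touches nothing.
It fails at once if the teal pot is moved more than 25 mm (distance of pot_teal_mid from where it was at the start of the episode above 0.025 m).
It fails at once if the orange pot is moved more than 25 mm (distance of pot_orange_mid from where it was at the start of the episode above 0.025 m).
It fails at once if the yellow pot is moved more than 25 mm (distance of pot_yellow_mid from where it was at the start of the episode above 0.025 m).
It fails at once if the resin bottle is moved more than 25 mm or tipped (distance of resin from where it was at the start of the episode above 0.025 m or angle between resin's own z axis and vertical above 0.4 rad).
It also fails if it takes over 72 s, if anything falls off the work surface, if the arm or the gripper's body presses on something with over 40 N, if the wrist force passes 120 N, or if a joint passes its speed limit or range.

### The arm

A 6-joint arm with a two-finger parallel gripper is mounted at the origin on the work surface. World frame = base frame: x ahead of the robot, y to its left, z up, the work surface at z = 0. Lengths are in m, angles in rad, forces in N, time in s.
With the tool pointing down it reaches from about 0.425 to 1.125 m from the base axis. Payload 14.9 kg.
Tool frame: the origin (TCP) lies at the very end of the fingers, on their centre line; the grasp point (between the pads) lies 19 mm behind it; z points along the fingers, y is the line along which they close (so a half turn about z gives the same grasp; the last joint's range is limited). The gripper opens to 91 mm and grips with 3 to 60 N. Pads are 32 mm wide; open, the fingers measure 118 mm over their backs; the gripper's body (76 mm by 178 mm) begins 60 mm behind the grasp point.
Start: joints at [1.125, 0.379, 1.734, -0, 1.028, -0.033], TCP at [0.281, 0.641, 0.214] pointing down, gripper open.
Joint ranges: [-2.77, 2.77], [-0.74, 2.19], [0, 2.66], [-1.06, 4.2], [0.31, 2.87], [-3.08, 3.08]. Speed limits (rad/s): [1.89, 1.89, 2.39, 3.14, 3.14, 3.14].

### API

Orientations are given as a unit quaternion [w, x, y, z].
In Python, from plant import env gives the robot as it stands.
- The arm moves only by the tool move_arm, never from a script. Its argument "deltas" is text: rows parted by semicolons, each of 7 numbers parted by spaces: the turn, a rotation vector about the tool's x, y, z in degrees, then the shift along the tool's x, y, z in cm, then the opening, from 0 (shut) to 1 (fully open). A call has 1 to 10 rows; each row shifts and turns the commanded pose from where the row before left it, along the tool's axes as they then stand; what a row does not reach is not made up. A row lasts 1/10 s, in which the tool goes at most 50 mm and 8.59 degrees, less where a joint would pass 70% of its speed; a pose out of reach is approached as far as the arm can. A call is refused whole if a number of a shift passes 5 or a number of a turn 8.59, either way. A call with a gripper value outside its range is refused whole. The fingers move at their own pace and stop on an object; "squeeze" is the grip in N (left out, the last holds). Time passes only in rows, so rows that do not move let the fingers close. It gives the time, the measured TCP pose, the force, the opening and the grip force at its end, in the units of the state.
- env.observe(): the state, without advancing time (a new reading comes with each control period).
- env.camera(name): name is "scene" or "top" or "wrist"; returns a dict with "img" (480x640x3 uint8, blue, green, red), "fx", "fy", "cx", "cy" (pixels), "eye" and "attitude" of the camera in the world. Camera axes: x right, y down, z forward; pixel columns grow to the right and rows downward; lengths in m; the calibration is good to about 2 mm. A picture is of the moment at which its call begins. There is no depth.
- env.hand_in(): hands the job in; it is judged then, once.
The state is a dict: "time": time; "joint_positions": joint angles; "dq": joint speeds; "effort": joint torques, N m; "eef_pos": TCP position; "eef_rot": TCP orientation; "contact_force": force on the tool from outside, world axes, zero at the start; "ft_torque": the same for the moment, N m; "opening": finger opening in m; "grip_force": force on a finger pad.
Only numpy, scipy, OpenCV 4.12 (cv2) and the standard library are available. Lean on these libraries where they do the work, as an engineer would, in place of code of your own. Each camera call takes 0.05 s, during which the arm holds its last target. There are 200 camera calls.

## Working session

There is one attempt and no reset: what is moved stays moved. The work goes in short steps, Python scripts to look and compute and a tool call to move; the robot and the scene stay as the last step left them, time stands still between calls to the robot, and variables do not carry over. Pictures are saved under pics/ and viewed, at most 10 in all, crops included, and the job is handed in when it is done.

Besides the shell and the picture viewer there is one more tool, called after "Call:" as name(argument=value, ...) on one line, values as JSON. move_arm: Moves the arm, as the interface text tells. Its arguments: {"type":"object","properties":{"deltas":{"type":"string"},"squeeze":{"type":"number"}},"required":["deltas"]}

```bash
mkdir -p pics; ls; python3 - <<'E'
from plant import env
import cv2
for n in("top","scene"):
    c=env.camera(n); cv2.imwrite(f"pics/{n}0.png",c["img"]); print(n,{k:c[k] for k in c if k!="img"})
s=env.observe(); print(s["eef_pos"],s["eef_rot"],s["time"])
E
```

```text
pics
top {'fx': 579.537443684459, 'fy': 579.537443684459, 'cx': 320.01164778446207, 'cy': 240.92540389357006, 'eye': array([ 0.36251143, -0.01256352,  1.16258271]), 'attitude': array([ 0.04918577, -0.70432171,  0.70656016, -0.04779562])}
scene {'fx': 574.1651369242956, 'fy': 574.1651369242956, 'cx': 318.3790087494012, 'cy': 235.4926991738925, 'eye': array([0.98047756, 0.50635278, 1.24438115]), 'attitude': array([-0.09635817,  0.33519513,  0.90501613, -0.24352646])}
[0.28067194 0.6408982  0.21337422] [-1.30725229e-04  2.04943420e-01  9.78773704e-01 -4.62701502e-04] 0.1
```

View pics/top0.png

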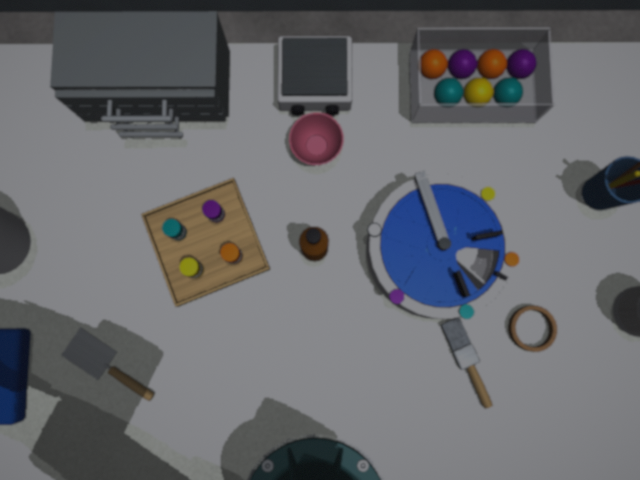

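View pics/scene0.png

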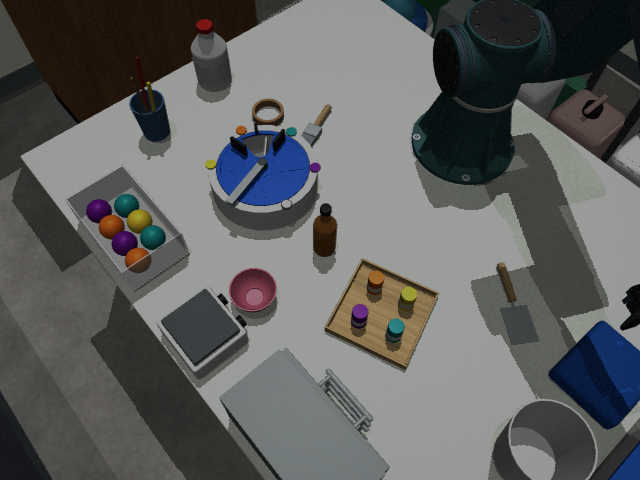

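Top view: drum axle near (445,243). Tags: white (375,229), purple (397,297), teal (467,311), orange (512,259) and yellow (488,194). The nose is near (502,276), the fins near (486,235) and (459,284), the purple pot at (212,210), and the bottle at (314,243). Next step is to measure these by masks.

```bash
cat > h.py <<'E'
from plant import env
import cv2, numpy as np
from scipy.spatial.transform import Rotation as R
from scipy.optimize import least_squares
def ray(c,u,v,z):
    q=np.array(c["attitude"]); r=R.from_quat(q[[1,2,3,0]])
    d=r.apply([(u-c["cx"])/c["fx"],(v-c["cy"])/c["fy"],1]); e=np.array(c["eye"])
    return (e+d*(z-e[2])/d[2])[:2]
def blob(img,p,rad,lo,hi):
    h=cv2.cvtColor(img,cv2.COLOR_BGR2HSV); m=cv2.inRange(h,np.array(lo),np.array(hi))
    k=np.zeros_like(m); cv2.circle(k,p,rad,255,-1); m&=k
    n,_,st,ce=cv2.connectedComponentsWithStats(m)
    if n<2: return None
    i=1+np.argmax(st[1:,4]); return ce[i],st[i,4]
E
python3 - <<'E'
from h import *
c=env.camera("top"); im=c["img"]
T={"purple":((397,297),(130,80,40),(165,255,255)),"teal":((467,311),(80,80,60),(100,255,255)),"orange":((512,259),(5,120,80),(20,255,255)),"yellow":((488,194),(22,120,80),(35,255,255))}
P={}
for n,(p,lo,hi) in T.items():
    b=blob(im,p,13,lo,hi); P[n]=ray(c,*b[0],0.089); print(n,b,P[n].round(4))
pts=np.array(list(P.values()))
s=least_squares(lambda x:np.hypot(*(pts-x).T)-0.131,ray(c,445,243,.1)); C=s.x; print("C",C,s.fun, "nut",ray(c,445,243,.106))
for n in P: print(n,np.degrees(np.arctan2(*(P[n]-C)[::-1])).round(1))
w=ray(c,375,229,.089); print("white",w,np.degrees(np.arctan2(*(w-C)[::-1])),np.hypot(*(w-C)))
for n,p,z in(("nose",(504,277),.094),("finA",(486,235),.12),("finB",(459,284),.12)):
    w=ray(c,*p,z)-C; print(n,w,np.degrees(np.arctan2(w[1],w[0])),np.hypot(*w))
for n,p,lo,hi in(("purple",(212,210),(130,80,40),(165,255,255)),("teal",(172,228),(80,80,60),(100,255,255)),("orange",(230,252),(5,150,110),(20,255,255)),("yellow",(189,267),(22,120,80),(35,255,255))):
    b=blob(im,p,14,lo,hi); print("pot",n,b,ray(c,*b[0],.063).round(4))
print("resin cap",ray(c,314,237,.18))
print("tray", [ray(c,*p,.022).round(3) for p in((234,180),(143,215),(178,305),(269,268))])
crop=cv2.resize(im[165:330,360:530],None,fx=3.5,fy=3.5,interpolation=cv2.INTER_CUBIC); cv2.imwrite("pics/drum.png",crop)
E
```

```text
purple (array([396.2816092 , 296.15517241]), np.int32(174)) [ 0.4075 -0.1511]
teal (array([466.01197605, 311.04191617]), np.int32(167)) [ 0.3798 -0.2787]
orange (array([511.43262411, 258.84397163]), np.int32(141)) [ 0.476  -0.3668]
yellow (array([487.57462687, 193.35820896]), np.int32(134)) [ 0.6005 -0.3277]
C [ 0.50453102 -0.23885072] [-1.44205329e-04 -5.98499036e-05  6.22151285e-05 -2.04965445e-04] nut [ 0.50384447 -0.24050442]
purple 137.9
teal -162.3
orange -102.6
yellow -42.8
white [ 0.53303712 -0.11384492] 77.1540377155559 0.12821485375156544
nose [-0.06270313 -0.11094228] -119.47456890410534 0.12743575771641696
finA [ 0.01186301 -0.07359236] -80.84275800430896 0.07454237492234009
finB [-0.07696165 -0.02135799] -164.48988268805988 0.07987026235771483
pot purple (array([211.54416961, 209.18021201]), np.int32(283)) [0.577  0.1986]
pot teal (array([171.36046512, 227.30620155]), np.int32(258)) [0.5418 0.2751]
pot orange (array([228.88846154, 251.76153846]), np.int32(260)) [0.4941 0.1636]
pot yellow (array([188.        , 266.25538462]), np.int32(325)) [0.4665 0.241 ]
resin cap [ 0.50506047 -0.00055476]
tray [array([0.645, 0.163]), array([0.574, 0.343]), array([0.394, 0.268]), array([0.466, 0.09 ])]
```

View pics/drum.png

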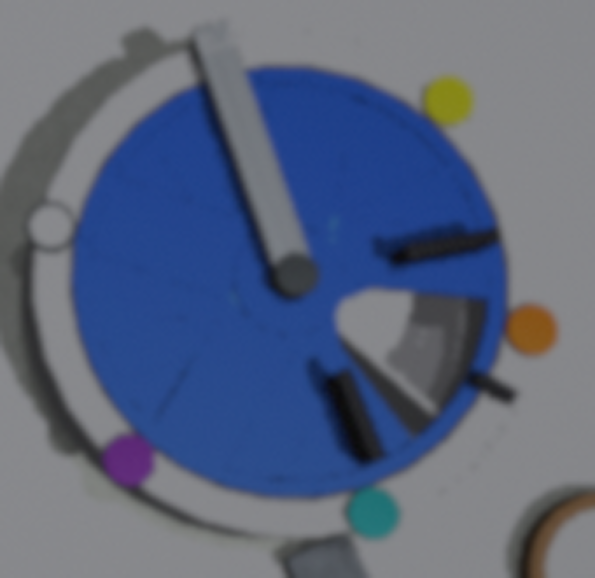

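Tags fit a 131 mm circle to 0.2 mm, giving drum centre (0.5045,-0.239). World angles: teal -162, purple 138, white 78, nose about -120, so fin_left is about -80. I'll straddle fin_left from above and swing it clockwise.

Call:
move_arm(deltas="0 0 0 -3.7 -3.1 -0.4 1;0 0 0 -3.7 -3.1 -0.4 1;0 0 0 -3.7 -3.1 -0.4 1;0 0 0 -3.7 -3.1 -0.4 1;0 0 0 -3.7 -3.1 -0.4 1;0 0 0 -3.7 -3.1 -0.4 1;0 0 0 -3.7 -3.1 -0.4 1;0 0 0 -3.7 -3.1 -0.4 1;0 0 0 -3.7 -3.1 -0.4 1;0 0 0 -3.7 -3.1 -0.4 1")

```text
time: 1.15
eef_pos: [0.4958, 0.2069, 0.2541]
eef_rot: [0.0, 0.205, 0.979, 0.0]
contact_force: [0.3, 0.7, 0.7]
opening: 0.0911
grip_force: 0.0
```

```bash
cat >> h.py <<'E'
C=np.array([.5045,-.239])
def go(x,y,z,yaw):
    s=env.observe(); p=np.array(s["eef_pos"]); q=np.array(s["eef_rot"]); r=R.from_quat(q[[1,2,3,0]])
    X=r.as_matrix()[:,0]; cur=np.degrees(np.arctan2(X[1],X[0]))
    print("t",s["time"],"p",p.round(4),"yaw",cur.round(1),"open",round(s["opening"],4),"tilt",r.as_matrix()[:2,2].round(4))
    d=np.array([x,y,z])-p
    print("shift cm now-frame",(r.inv().apply(d)*100).round(2),"turn z",round((cur-yaw+180)%360-180,1))
    a=np.radians(yaw); print("shift cm after-turn frame",(100*np.array([d[0]*np.cos(a)+d[1]*np.sin(a),d[0]*np.sin(a)-d[1]*np.cos(a),-d[2]])).round(2))
def pol(phi,r): a=np.radians(phi); return C+r*np.array([np.cos(a),np.sin(a)])
E
python3 -c "
from h import *
p=pol(-80,.08); go(p[0],p[1],.25,100)"
```

```text
t 1.15 p [0.4958 0.2069 0.2541] yaw 156.4 open 0.0911 tilt [0.0001 0.    ]
shift cm now-frame [-23.11 -47.16   0.41] turn z 56.4
shift cm after-turn frame [-52.06  -6.89   0.41]
```

Call:
move_arm(deltas="0 0 8 0 0 0 1;0 0 8 0 0 0 1;0 0 8 0 0 0 1;0 0 8 0 0 0 1;0 0 8 0 0 0 1;0 0 8 0 0 0 1;0 0 8.4 0 0 0 1;0 0 0 -4.7 -0.6 0 1;0 0 0 -4.7 -0.6 0 1;0 0 0 -4.7 -0.6 0 0.6")

```text
time: 2.15
eef_pos: [0.5017, 0.0655, 0.2539]
eef_rot: [0.0, 0.643, 0.766, -0.0]
contact_force: [0.2, 0.1, 0.4]
opening: 0.0857
grip_force: 0.0
```

Call:
move_arm(deltas="0 0 0 -4.7 -0.6 0 0.4;0 0 0 -4.7 -0.6 0 0.4;0 0 0 -4.7 -0.6 0 0.4;0 0 0 -4.7 -0.6 0 0.4;0 0 0 -4.7 -0.6 0 0.4;0 0 0 -4.7 -0.6 0 0.4;0 0 0 -4.7 -0.6 0 0.4;0 0 0 -4.7 -0.6 0 0.4")

```text
time: 2.95
eef_pos: [0.5193, -0.3138, 0.2539]
eef_rot: [-0.0, 0.643, 0.766, 0.0]
contact_force: [1.5, 0.6, 0.1]
opening: 0.0362
grip_force: 0.0
```

```bash
python3 -c "
from h import *
p=pol(-80,.08); go(p[0],p[1],.095,100)
c=env.camera('wrist'); cv2.imwrite('pics/w1.png',c['img']); print(c['eye'],c['attitude'])"
```

```text
t 2.95 p [ 0.5193 -0.3138  0.2539] yaw 99.9 open 0.0362 tilt [-0.0001  0.0001]
shift cm now-frame [-0.37 -0.16 15.89] turn z -0.1
shift cm after-turn frame [-0.37 -0.16 15.89]
[ 0.50879203 -0.24544566  0.42458978] [0.1239766  0.98849774 0.08598992 0.0103804 ]
```

View pics/w1.png

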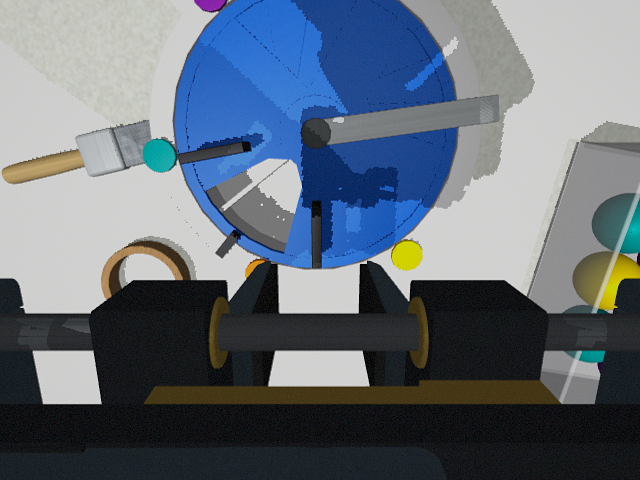

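Wrist view: fin_left spans (316,205)-(316,265) on the finger centre line, in line with the axle (316,133). The fin really is at -80° and the jaws straddle it. Going down and closing lightly.

Call:
move_arm(deltas="0 0 0 -0.4 -0.15 4 0.4;0 0 0 0 0 4 0.4;0 0 0 0 0 4 0.4;0 0 0 0 0 2 0.4;0 0 0 0 0 2 0.4;0 0 0 0 0 0 0.05;0 0 0 0 0 0 0.05;0 0 0 0 0 0 0.05;0 0 0 0 0 0 0.05;0 0 0 0 0 0 0.05", squeeze=8)

```text
time: 4.0
eef_pos: [0.5194, -0.3165, 0.0952]
eef_rot: [0.001, 0.643, 0.766, -0.0]
contact_force: [-3.5, 0.3, 7.3]
opening: 0.0084
grip_force: 8.0
```

```bash
python3 -c "
from h import *
p=pol(-80,.08); go(p[0],p[1],.095,100)
v=env.observe()['eef_pos'][:2]-C; print(np.degrees(np.arctan2(v[1],v[0])),np.hypot(*v),env.observe()['grip_force'],env.observe()['contact_force'])"
```

```text
t 4.0 p [ 0.5194 -0.3165  0.0952] yaw 100.0 open 0.0084 tilt [ 0.0012 -0.0011]
shift cm now-frame [-0.11 -0.12  0.02] turn z -0.0
shift cm after-turn frame [-0.11 -0.12  0.02]
-79.12101916601708 0.07887880538626935 8.041818514466286 [-3.50673373  0.26603364  7.2875754 ]
```

Call:
move_arm(deltas="0 0 6 0.043 -0.826 0 0.05;0 0 6 0.043 -0.826 0 0.05;0 0 6 0.043 -0.826 0 0.05;0 0 6 0.043 -0.826 0 0.05;0 0 6 0.043 -0.826 0 0.05;0 0 6 0.043 -0.826 0 0.05;0 0 6 0.043 -0.826 0 0.05;0 0 6 0.043 -0.826 0 0.05;0 0 0 0 0 0 0.05")

```text
time: 4.9
eef_pos: [0.456, -0.3009, 0.095]
eef_rot: [0.001, 0.9, 0.436, -0.0]
contact_force: [-7.9, -7.2, 6.7]
opening: 0.0075
grip_force: 8.0
```

```bash
cat >> h.py <<'E'
def rep():
    s=env.observe(); v=s['eef_pos'][:2]-C; f=np.degrees(np.arctan2(v[1],v[0]))
    q=np.array(s["eef_rot"]); X=R.from_quat(q[[1,2,3,0]]).as_matrix()[:,0]
    print("fin phi",f,"r",np.hypot(*v),"yaw-180",np.degrees(np.arctan2(-X[1],-X[0])),s["contact_force"],s["opening"],s["eef_pos"][2])
E
python3 -c "
from h import *
rep()"
```

```text
fin phi -128.0609282696159 r 0.07862216827878873 yaw-180 -128.2503745268438 [-7.88087144 -7.2046976   6.66181632] 0.0075296580642603295 0.09497811875233095
```

Call:
move_arm(deltas="0 0 6 0.043 -0.826 0 0.05;0 0 6 0.043 -0.826 0 0.05;0 0 6 0.043 -0.826 0 0.05;0 0 6 0.043 -0.826 0 0.05;0 0 6 0.043 -0.826 0 0.05;0 0 6 0.043 -0.826 0 0.05;0 0 6 0.043 -0.826 0 0.05;0 0 6 0.043 -0.826 0 0.05;0 0 6 0.043 -0.826 0 0.05;0 0 0 0 0 0 0.05")

```text
time: 5.9
eef_pos: [0.4268, -0.2353, 0.0949]
eef_rot: [0.0, 1.0, -0.019, 0.001]
contact_force: [-1.4, 0.1, 7.8]
opening: 0.0084
grip_force: 8.1
```

```bash
python3 -c "
from h import *
rep()
c=env.camera('top'); cv2.imwrite('pics/t2.png',cv2.resize(c['img'][165:330,360:530],None,fx=3.5,fy=3.5,interpolation=cv2.INTER_CUBIC))"
```

```text
fin phi 177.30365352676466 r 0.0777955863095173 yaw-180 177.7896378234076 [-1.42175572  0.12933487  7.75773891] 0.008437541641882568 0.09489011052341023
```

View pics/t2.png

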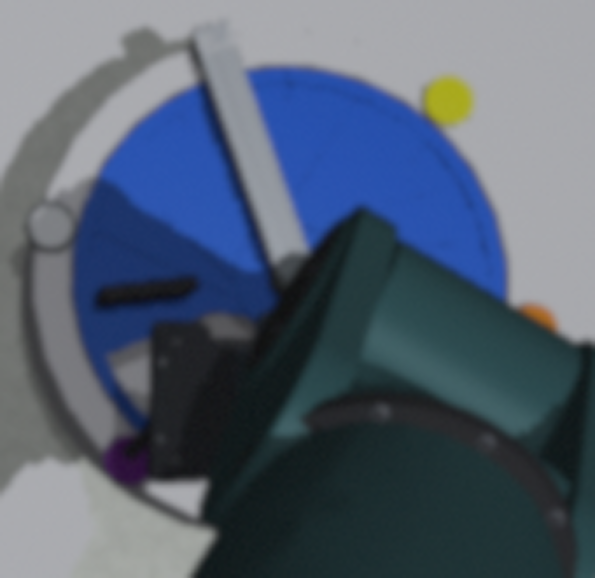

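The nose lies on the purple tag (about (135,445) in the crop). Releasing, rising and going to the pot.

Call:
move_arm(deltas="0 0 0 0 0 0 0.4;0 0 0 0 0 0 0.4;0 0 0 0 0 0 0.4;0 0 0 0 0 -2 0.4;0 0 0 0 0 -4.5 0.4;0 0 0 0 0 -4.5 0.65;0 0 0 0 0 -4.5 0.65")

```text
time: 6.65
eef_pos: [0.4259, -0.2352, 0.2506]
eef_rot: [-0.0, 1.0, -0.018, -0.0]
contact_force: [0.9, 0.7, -0.2]
opening: 0.0495
grip_force: 0.0
```

```bash
python3 -c "
from h import *
go(.577,.1986,.25,23)
c=env.camera('wrist'); cv2.imwrite('pics/w2.png',c['img'])"
```

```text
t 6.65 p [ 0.4259 -0.2352  0.2506] yaw -2.0 open 0.0495 tilt [-0.0004  0.0003]
shift cm now-frame [ 13.57 -43.88   0.06] turn z -25.0
shift cm after-turn frame [ 30.86 -34.02   0.06]
```

View pics/w2.png

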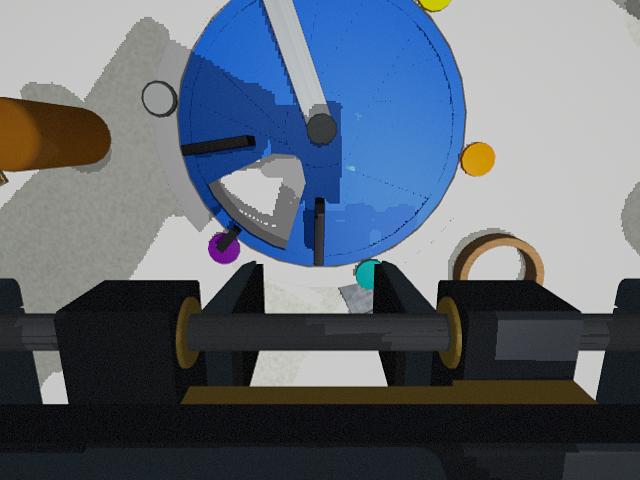

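The nose tip sits on the purple tag (222,248), with a clear view through the opening. Now the pot.

Call:
move_arm(deltas="0 0 -8.4 0 0 0 0.65;0 0 -8.4 0 0 0 0.65;0 0 -8.2 0 0 0 0.65;0 0 0 3.09 -3.4 0 0.65;0 0 0 3.09 -3.4 0 0.65;0 0 0 3.09 -3.4 0 0.65;0 0 0 3.09 -3.4 0 0.65;0 0 0 3.09 -3.4 0 0.65;0 0 0 3.09 -3.4 0 0.65;0 0 0 3.09 -3.4 0 0.65")

```text
time: 7.7
eef_pos: [0.5329, 0.0701, 0.2489]
eef_rot: [0.0, 0.98, 0.199, 0.0]
contact_force: [1.1, -0.7, 0.6]
opening: 0.0591
grip_force: 0.0
```

Call:
move_arm(deltas="0 0 0 3.09 -3.4 0 0.65;0 0 0 3.09 -3.4 0 0.65;0 0 0 3.09 -3.4 0 0.65;0 0 0 0 0 0 0.65")

```text
time: 8.1
eef_pos: [0.5794, 0.2022, 0.2487]
eef_rot: [-0.0, 0.98, 0.201, 0.0]
contact_force: [-0.4, -1.1, 0.2]
opening: 0.0594
grip_force: 0.0
```

```bash
python3 -c "
from h import *
go(.577,.1986,.04,23)
c=env.camera('wrist'); cv2.imwrite('pics/w3.png',c['img'])
b=blob(c['img'],(320,240),200,(130,80,40),(165,255,255)); print(b, ray(c,*b[0],.063))"
```

```text
t 8.1 p [0.5794 0.2022 0.2487] yaw 23.1 open 0.0594 tilt [0.0006 0.0007]
shift cm now-frame [-0.38  0.25 20.87] turn z 0.1
shift cm after-turn frame [-0.36  0.24 20.87]
(array([319.6650165 , 221.07920792]), np.int32(1212)) [0.57961976 0.20072753]
```

View pics/w3.png

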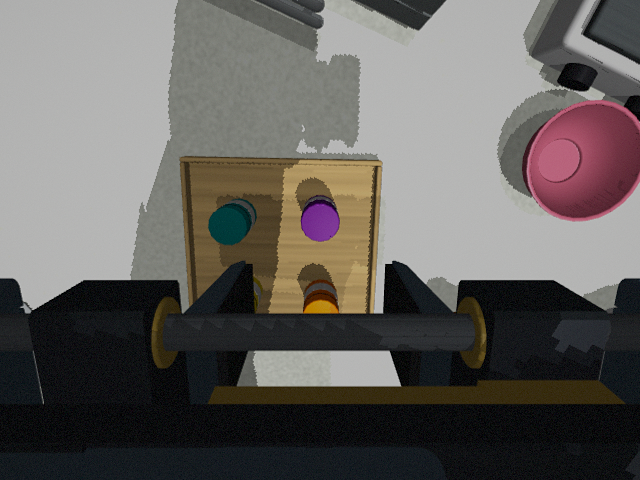

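The purple pot top is at (320,221), centred between the fingers, and agrees with the top view to 3 mm. Descending to grip its upper part.

Call:
move_arm(deltas="0 0 0 -0.18 0.18 4.5 0.65;0 0 0 0 0 4.5 0.65;0 0 0 0 0 4.5 0.65;0 0 0 0 0 4 0.65;0 0 0 0 0 2 0.65;0 0 0 0 0 1.4 0.65;0 0 0 0 0 0 0.3;0 0 0 0 0 0 0.3;0 0 0 0 0 0 0.3;0 0 0 0 0 0 0.3", squeeze=15)

```text
time: 9.15
eef_pos: [0.5781, 0.1961, 0.0413]
eef_rot: [-0.0, 0.98, 0.199, 0.001]
contact_force: [-0.2, 0.7, 4.6]
opening: 0.0366
grip_force: 14.8
```

Call:
move_arm(deltas="0 0 0 0 0 0 0.3;0 0 0 0 0 -1 0.3;0 0 0 0 0 -2 0.3;0 0 0 0 0 -4 0.3;0 0 0 0 0 -4.5 0.3;0 0 0 0 0 -4.5 0.3;0 0 0 0 0 -4.5 0.3;0 0 0 0 0 -2.5 0.3;0 0 0 0 0 0 0.3")

```text
time: 10.05
eef_pos: [0.5788, 0.1963, 0.2748]
eef_rot: [-0.0, 0.98, 0.199, 0.003]
contact_force: [0.2, -0.4, -1.7]
opening: 0.0364
grip_force: 14.7
```

```bash
python3 -c "
from h import *
p=pol(137.9,.074);go(*p,.26,48)"
```

```text
t 10.05 p [0.5788 0.1963 0.2748] yaw 23.0 open 0.0364 tilt [0.0064 0.0019]
shift cm now-frame [-26.95  30.47   1.33] turn z -25.0
shift cm after-turn frame [-37.31  16.2    1.48]
```

Call:
move_arm(deltas="0 0 -8.4 0 0 0 0.3;0 0 -8.4 0 0 0 0.3;0 0 -8.2 0 0 0 0.3;0 0 0 -4.1 1.8 0 0.3;0 0 0 -4.1 1.8 0 0.3;0 0 0 -4.1 1.8 0 0.3;0 0 0 -4.1 1.8 0 0.3;0 0 0 -4.1 1.8 0 0.3;0 0 0 -4.1 1.8 0 0.3;0 0 0 -4.1 1.8 0 0.3")

```text
time: 11.05
eef_pos: [0.4769, -0.103, 0.269]
eef_rot: [-0.0, 0.914, 0.406, -0.001]
contact_force: [1.4, -0.2, -1.3]
opening: 0.0363
grip_force: 14.7
```

Call:
move_arm(deltas="0 0 0 -4.1 1.8 0 0.3;0 0 0 -4.1 1.8 0 0.3;0 0 0 0 0 4 0.3;0 0 0 0 0 4 0.3;0 0 0 0 0 3 0.3;0 0 0 0 0 0 0.3")

```text
time: 11.65
eef_pos: [0.4473, -0.1854, 0.1558]
eef_rot: [-0.003, 0.914, 0.406, -0.003]
contact_force: [0.1, 0.1, -0.5]
opening: 0.0359
grip_force: 14.9
```

```bash
python3 -c "
from h import *
p=pol(137.7,.074);go(*p,.092,48)
c=env.camera('top'); cv2.imwrite('pics/t3.png',cv2.resize(c['img'][165:330,340:530],None,fx=3.5,fy=3.5,interpolation=cv2.INTER_CUBIC))
c=env.camera('wrist'); cv2.imwrite('pics/w4.png',c['img'])"
```

```text
t 11.65 p [ 0.4473 -0.1854  0.1558] yaw 47.9 open 0.0359 tilt [-0.0071  0.0033]
shift cm now-frame [-0.1   0.49  6.38] turn z -0.1
shift cm after-turn frame [-0.11  0.44  6.38]
```

View pics/w4.png

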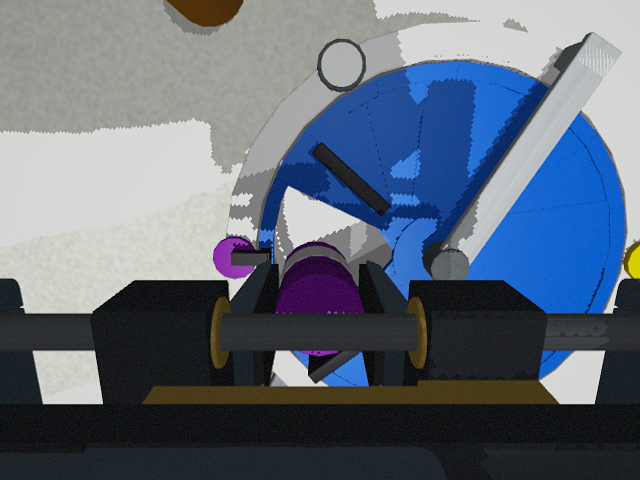

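Pot held upright over the opening, with the nose still on the purple tag at (235,257). Lowering the pot into the wedge and releasing.

Call:
move_arm(deltas="0 0 0 -0.1 0.4 0 0.3;0 0 0 0 0 2 0.3;0 0 0 0 0 2 0.3;0 0 0 0 0 1.5 0.3;0 0 0 0 0 0.8 0.3;0 0 0 0 0 0 0.3")

```text
time: 12.35
eef_pos: [0.4531, -0.1903, 0.0972]
eef_rot: [0.0, 0.914, 0.406, 0.0]
contact_force: [0.2, -0.4, -1.6]
opening: 0.036
grip_force: 14.8
```

Call:
move_arm(deltas="0 0 0 0 0 0 0.55;0 0 0 0 0 0 0.55;0 0 0 0 0 0 0.55;0 0 0 0 0 0 0.55;0 0 0 0 0 -2 0.55;0 0 0 0 0 -4 0.55;0 0 0 0 0 -4 0.4;0 0 0 0 0 -4 0.4;0 0 0 0 0 0 0.4")

```text
time: 13.25
eef_pos: [0.4551, -0.1912, 0.2422]
eef_rot: [0.003, 0.914, 0.406, 0.003]
contact_force: [0.5, -0.1, -1.5]
opening: 0.0371
grip_force: 0.0
```

```bash
python3 -c "
from h import *
p=pol(177.5,.079);go(*p,.25,-2.5)
c=env.camera('wrist'); cv2.imwrite('pics/w5.png',c['img'])"
```

```text
t 13.25 p [ 0.4551 -0.1912  0.2422] yaw 48.0 open 0.0371 tilt [ 0.0073 -0.0034]
shift cm now-frame [-5.27  0.78 -0.78] turn z 50.5
shift cm after-turn frame [-2.76  4.56 -0.78]
```

View pics/w5.png

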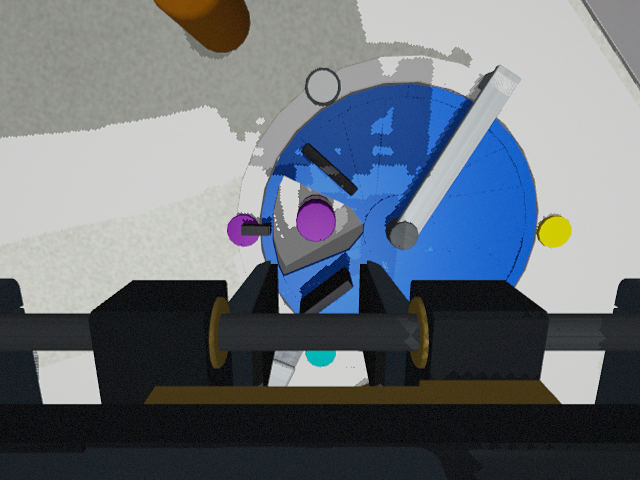

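The pot stands inside the compartment (top at (316,220)), and its apparent size matches a top height of about 65 mm, so it is below the cap. Back to fin_left, which sits at about 177.5°.

Call:
move_arm(deltas="0 0 8.4 0 0 0 0.4;0 0 8.4 0 0 0 0.4;0 0 8.4 0 0 0 0.4;0 0 8.4 0 0 0 0.4;0 0 8.4 0 0 0 0.4;0 0 8.5 0 0 0 0.4;0 0 0 -1.4 2.3 0 0.4;0 0 0 -1.36 2.26 0 0.4;0 0 0 0 0 0 0.4")

```text
time: 14.2
eef_pos: [0.4215, -0.2354, 0.2355]
eef_rot: [-0.0, 1.0, -0.023, -0.001]
contact_force: [0.2, -0.0, -0.2]
opening: 0.0366
grip_force: 0.0
```

```bash
python3 -c "
from h import *
p=pol(177.5,.079);go(*p,.095,-2.5);rep()"
```

```text
t 14.2 p [ 0.4215 -0.2354  0.2355] yaw -2.6 open 0.0366 tilt [-0.0019  0.0009]
shift cm now-frame [ 0.44  0.   14.05] turn z -0.1
shift cm after-turn frame [ 4.100e-01 -1.000e-02  1.405e+01]
fin phi 177.55154135224964 r 0.08310004923664013 yaw-180 177.35613776449304 [ 0.15878047 -0.00546588 -0.17181266] 0.03655575462411899 0.2355082130053525
```

Call:
move_arm(deltas="0 0 0 0.42 0 4 0.4;0 0 0 0 0 4 0.4;0 0 0 0 0 3 0.4;0 0 0 0 0 2 0.4;0 0 0 0 0 1 0.4;0 0 0 0 0 0 0.05;0 0 0 0 0 0 0.05;0 0 0 0 0 0 0.05;0 0 0 0 0 0 0.05;0 0 0 0 0 0 0.05", squeeze=8)

```text
time: 15.2
eef_pos: [0.4279, -0.235, 0.0978]
eef_rot: [0.0, 1.0, -0.022, 0.001]
contact_force: [-1.8, 0.6, 7.1]
opening: 0.0083
grip_force: 8.0
```

```bash
python3 -c "
from h import *
rep()"
```

```text
fin phi 177.0018694496764 r 0.07671894320791671 yaw-180 177.4281593867377 [-1.80706328  0.5672531   7.1123661 ] 0.008301701469829012 0.09784858123085943
```

Call:
move_arm(deltas="0 0 6 0.042 -0.808 0 0.05;0 0 6 0.042 -0.808 0 0.05;0 0 6 0.042 -0.808 0 0.05;0 0 6 0.042 -0.808 0 0.05;0 0 6 0.042 -0.808 0 0.05;0 0 6 0.042 -0.808 0 0.05;0 0 6 0.042 -0.808 0 0.05;0 0 6 0.042 -0.808 0 0.05;0 0 6 0.042 -0.808 0 0.05;0 0 5.8 0.042 -0.78 0 0.05")

```text
time: 16.2
eef_pos: [0.4702, -0.1708, 0.0979]
eef_rot: [0.0, 0.855, -0.519, 0.002]
contact_force: [0.9, -14.7, -0.0]
opening: 0.0085
grip_force: 7.9
```

Call:
move_arm(deltas="0 0 0 0 0 0 0.05;0 0 0 0 0 0 0.05")

```text
time: 16.4
eef_pos: [0.4704, -0.1707, 0.0979]
eef_rot: [0.0, 0.856, -0.518, 0.002]
contact_force: [5.1, -9.9, -2.1]
opening: 0.009
grip_force: 8.0
```

```bash
python3 -c "
from h import *
rep()"
```

```text
fin phi 116.5316503040154 r 0.07634829766160282 yaw-180 117.64457966299133 [ 5.06838371 -9.91347507 -2.13425502] 0.008993690826951638 0.0979227401598147
```

Fin at about 117°, on target. Release, rise and look.

Call:
move_arm(deltas="0 0 0 0 0 0 0.4;0 0 0 0 0 0 0.4;0 0 0 0 0 0 0.4;0 0 0 0 0 -2 0.4;0 0 0 0 0 -4.5 0.4;0 0 0 0 0 -4.5 0.4;0 0 0 0 0 -4.5 0.4;0 0 0 0 0 0 0.4")

```text
time: 17.2
eef_pos: [0.4711, -0.1705, 0.2578]
eef_rot: [-0.001, 0.856, -0.518, 0.004]
contact_force: [1.5, 0.1, -1.2]
opening: 0.0362
grip_force: 0.0
```

```bash
python3 -c "
from h import *
c=env.camera('wrist'); cv2.imwrite('pics/w6.png',c['img'])
s=env.observe(); print(s['contact_force'],s['time'])"
```

```text
[-0.55744394  0.29530545 -1.29119634] 17.25
```

View pics/w6.png

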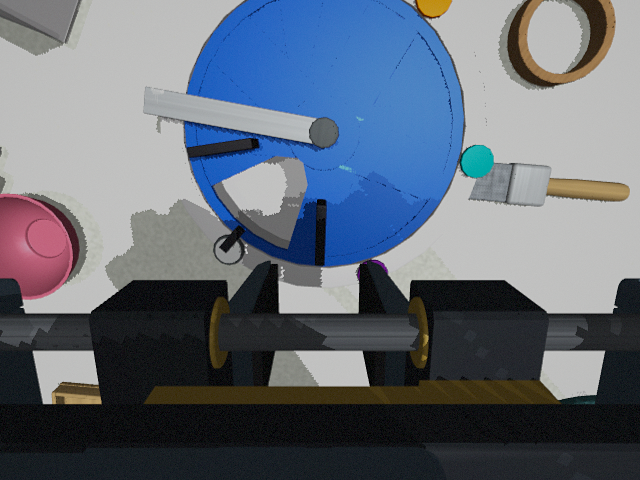

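The nose tip (about (226,248)) sits on the white tag's centre (228,249), the pot is shut in, and the arm is clear. Handing in.

```bash
python3 -c "
from plant import env
print(env.hand_in())"
```

```text
the job is handed in; nothing more can be done
None
```

I handed the job in at about 17 s: the purple pot is shut in the purple-tag compartment, the cap's nose is on the white tag, and I touched neither the other pots nor the resin bottle; the hand-in gave no verdict.

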